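# Open the truck chest by its pop-out T-handle

## Task

Open the low truck chest on the bench: push the round release button beside the recessed T-handle so that the handle pops out, then bear down on the handle to squeeze the lid seal while you turn it anticlockwise (seen from above) to its stop, which frees the latch, and raise the lid until it stands open by itself at 25 degrees or more. Feel your way: more than 25 N crushes the seal, and a handle that will not turn must not be forced; leave the tools and the can round about where they are.

Things in the scene. Friction and masses are not known exactly. Their poses are not given: they have to be found in the camera images.
- chest: the low green truck chest, heavy and fixed to the bench, 340 mm deep (x) x 540 mm wide (y), with a flat lid hinged along its far (+x) side, whose front edge goes up; top of the shut lid 166 mm above the bench. Origin at the centre of its underside; its -x side is the front, towards the robot. The hinge axis runs along the chest's y, 165 mm behind (+x) and 146 mm above its origin
- plate (a point): a point on the face of the dark plate on the lid (86 x 150 mm, face 3 mm above the lid, 169 mm above the bench) that carries T-handle and button: the point where the T-handle's axis passes, 110 mm in front of the chest's middle; moves with the lid
- bowl (a point): a magnetic parts bowl stuck to the lid (124 mm across, 22 mm high), moves with it; centre of its foot
- button_top (a point): centre of the top of the round steel release button, 20 mm across, 7 mm proud of the dark plate, 62 mm left (+y of the chest) of the T-handle's axis. It goes straight down 6 mm at most and releases the handle at about 4.5 mm; 2 N to start it, about 6 N at the release, 8 N at its end. The lid itself gives about 1 mm under such a push
- handle_top (a point): centre of the top of the T-handle's steel bar, on its turning axis (z); the bar lies along this y and is 76 mm long, 16 mm wide, 14 mm high, on a stem 14 mm thick. Shut, it is flush in a slot of the plate, along the chest's y, and cannot be gripped. Popped out, its top is 24 mm above the plate (10 mm free beneath the bar): pinch it across its 16 mm from above
- pop (a joint): how far the T-handle stands out, m: 0 shut and flush, 0.0245 popped out, by a spring of about 4 N. Pushed down again, the popped-out handle has 1 to 9 mm of free play against that spring, different on each chest, before it bears on the lid; it does not go back in
- turn (a joint): angle of the T-handle, rad: 0 latched (bar along the chest's y), growing anticlockwise seen from above, stop at 1.40. It stays where it is left. It carries the latch cam, and a lip of the keeper stops the cam at 0.05 unless the lid is pressed down; pressed down, it turns easily (0.1 N m). The lip is passed at 0.7 rad
- lid (a joint): angle of the lid, rad: 0 shut, positive open, stop at 1.2; about -0.007 pressed far enough on its rubber seal to clear the lip, -0.026 hard on the rim. Unlatched, it takes up to 5 N at the handle to raise; its stiff hinge balances it and it stays where it is left up to 1 rad
- keeper: the keeper of the cam latch, hidden inside the chest behind its front wall, in front of the T-handle; a hook with a lip 2 mm deep. Loaded with more than 35 N by the cam it bends: never force the handle (1.5 N m does it) or the shut lid. Bearing straight down on the popped-out handle (play taken up) with some 13 to 19 N squeezes the seal enough to clear the lip; the lid gives 0.15 mm per N there
- seal: the black rubber lid seal along the inside of the chest's front edge, 10 mm wide, 520 mm long, under the lid; origin at the middle of its top. It carries the lid when that is pressed down; squeezed with more than 23 N it is crushed, which takes 25 to 30 N on the handle
- lid_edge (a point): top of the lid's front edge at mid-width, 342 mm from the hinge axis (the T-handle's axis is 275 mm from it) and 67 mm in front of the T-handle's axis
- socket_a: a dark impact socket standing upright, 32 mm across, 65 mm high; origin at the centre of its foot; a bystander
- socket_b: a dark impact socket standing upright, 26 mm across, 50 mm high; origin at the centre of its foot; a bystander
- ratchet: a ratchet lying flat, 200 mm long, head 36 mm across and 24 mm high; origin near its middle on the bench, long axis x; a bystander
- socket_rail: an aluminium rail 250 x 20 mm with seven sockets, 34 mm high in all; origin at the centre of its underside, long axis x; a bystander
- spray_can: an upright spray can, 65 mm across, 200 mm high; origin at the centre of its foot; a bystander
- case: a closed black plastic tool case 180 x 140 mm, 52 mm high; origin at the centre of its underside; a bystander

How it is judged:
On the way, in this order (a step that is already met when the one before it is completed fails the run):
1. the button has been pushed and the T-handle has popped out (by more than 15 mm) (value of joint pop above 0.015 m), for 0.2 s.
2. the T-handle has been turned past 69 degrees (1.2 rad), with the lid still down (below 0.1 rad) (value of joint turn above 1.2 rad and value of joint lid below 0.1 rad), for 0.1 s.
At the end, for the whole second after the job is handed in: the lid stands open by itself, more than 23.5 degrees (0.41 rad), at rest (slower than 0.05 rad/s), with the T-handle out (more than 15 mm) (value of joint lid above 0.41 rad and velocity of joint lid between -0.05 and 0.05 rad/s and value of joint pop above 0.015 m); the robot touches nothing.
It fails at once if the lid seal is crushed: squeezed with more than 23 N (25 to 30 N bearing on the handle) (contact force between seal and anything else above 23 N).
It fails at once if the latch is forced: its keeper is loaded with more than 35 N (1.5 N m on the handle against its lip, or a hard pull on the latched lid) (contact force between keeper and anything else above 35 N).
It fails at once if a bystander (socket, ratchet, rail, can or case) is moved by more than 30 mm (distance of any of socket_a, socket_b, ratchet, socket_rail, spray_can, case from where it was at the start of the episode above 0.03 m).
It fails at once if a standing socket or the spray can is knocked over (angle between any of socket_a, socket_b, spray_can's own z axis and vertical above 0.5 rad).
It also fails if it takes over 62 s, if anything falls off the work surface, if the arm or the gripper's body presses on something with over 40 N, if the wrist force passes 120 N, or if a joint passes its speed limit or range.

## Robot

A 6-joint arm with a two-finger parallel gripper is mounted at the origin on the work surface. World frame = base frame: x ahead of the robot, y to its left, z up, the work surface at z = 0. Lengths are in m, angles in rad, forces in N, time in s.
With the tool pointing down it reaches from about 0.3 to 0.875 m from the base axis. Payload 6.4 kg.
Tool frame: the origin (TCP) lies midway between the tips of the shut fingers; the grasp point (between the pads) lies 19 mm behind it (ctrl.tcp_to_grasp is the distance from the TCP to the grasp point, in m); z points along the fingers, y is the direction in which the jaws open and shut (so a half turn about z gives the same grasp; the last joint's range is limited). The gripper opens to 85 mm and grips with 20 to 120 N. Pads are 22 mm wide; open, the fingers measure 114 mm over their backs; the gripper's body (76 mm by 85 mm) begins 54 mm behind the grasp point. The pads swing forward as they close: fully open they stand 13 mm farther back than shut.
Start: joints at [-1.41, 0.181, 1.607, -0, 1.354, -0.206], TCP at [0.206, -0.537, 0.231] pointing down, gripper open.
Joint ranges: [-2.99, 2.99], [-0.89, 2.07], [0.3, 2.58], [-1.14, 4.28], [0, 2.63], [-3.12, 3.12]. Speed limits (rad/s): [2.57, 2.57, 3.01, 3.14, 3.14, 3.14].

## Interface

Orientations are given as a unit quaternion [w, x, y, z].
In Python, from bench import monitor, imaging, order, spotter, ctrl gives the robot as it stands.
- The arm moves only by the shell command python3 -m pendant 'ROWS'. ROWS is JSON, a list that holds one entry, the list of rows, each a list of 5 numbers: the shift along the world's x, y, z in mm, then the turn about the world's z in degrees, then the finger opening in mm, from 0 to 85.4. A call has 1 to 8 rows; each row shifts and turns the commanded pose from where the row before left it; what a row does not reach is not made up. A row lasts 1/8 s, in which the tool goes at most 62.5 mm and 10.7 degrees, less where a joint would pass 70% of its speed; a pose out of reach is approached as far as the arm can. A call with a gripper value outside its range is refused whole. The fingers move at their own pace and stop on an object; the grip force is fixed at half the most. Time passes only in rows, so rows that do not move let the fingers close. It gives the time, the measured TCP pose, the force and the opening at its end, in the units of the state.
- monitor.get_obs(): the state, without advancing time (a new reading comes with each control period).
- imaging.camera(name): name is "side" or "top"; returns a dict with "img" (480x640x3 uint8, red, green, blue), "vfov" (degrees; the focal length in pixels is half the picture's height over the tangent of half this angle, whatever the lens; pixels are square), "cx", "cy" (the principal point, pixels), "origin" and "orientation" of the camera in the world. Camera axes: x right, y down, z forward; pixel columns grow to the right and rows downward; lengths in m; the calibration is good to about 2 mm. A picture is of the moment at which its call begins. There is no depth.
- order.hand_in(): hands the job in, once; it reports no verdict.
Trained networks look in the newest picture that a camera, given by its name, has taken for a name from the list of things; names that differ only in an ending like _2 or _b are one class to them, and where a whole thing is asked for, a point or a joint stands for the part that bears it (a point fixed in the world has none). Each returns a list of dicts, best first, with "confidence" (0 to 1); they miss things now and then, are a little off and sometimes report something else, mostly with a low value. They report only what shows in the picture. A call takes as long as a camera call.
- spotter.recognise(camera, thing): "at" ([x, y, z] in m, in the coordinates of the camera as it stood for that picture, good to about 4 mm: the middle of the surface that is visible of it).
- spotter.tip_of(camera, thing): "at" ([x, y, z] in m, in the coordinates of the camera as it stood for that picture, good to about 4 mm: a listed point, or the origin of a listed thing).
The state is a dict: "time_s": time; "q": joint angles; "dq": joint speeds; "joint_efforts": joint torques, N m; "eef_pos": TCP position; "eef_rot": TCP orientation; "wrist_force": force on the tool from outside, world axes, zero at the start; "torque": the same for the moment, N m; "opening": opening from 0.0 (shut) to 1.0 (fully open).
Only numpy, scipy, OpenCV 4.12 (cv2) and the standard library are available. Lean on these libraries where they do the work, as an engineer would, in place of code of your own. Each camera call takes 0.05 s, during which the arm holds its last target. There are 200 camera calls.

## Working session

There is one attempt and no reset: what is moved stays moved. The work goes in short steps, Python scripts to look and compute and a shell command to move; the robot and the scene stay as the last step left them, time stands still between calls to the robot, and variables do not carry over. Pictures are saved under pics/ and viewed, about 8 in all and at most 12, crops included, and the job is handed in when it is done.

```bash
mkdir -p pics; cat > h.py <<'E'
import numpy as np, cv2
from scipy.spatial.transform import Rotation as R
from bench import monitor, imaging, order, spotter, ctrl
def rot(q): return R.from_quat([q[1],q[2],q[3],q[0]])
def world(c,p): return rot(c["orientation"]).apply(p)+np.array(c["origin"])
def cam(n,save=None):
    c=imaging.camera(n)
    if save: cv2.imwrite("pics/"+save,c["img"][:,:,::-1])
    return c
def pix(c,u,v,z):
    f=240/np.tan(np.radians(c["vfov"])/2)
    d=rot(c["orientation"]).apply([(u-c["cx"])/f,(v-c["cy"])/f,1]); o=np.array(c["origin"])
    return o+d*(z-o[2])/d[2]
def proj(c,p):
    f=240/np.tan(np.radians(c["vfov"])/2)
    q=rot(c["orientation"]).inv().apply(np.array(p)-np.array(c["origin"]))
    return [c["cx"]+f*q[0]/q[2],c["cy"]+f*q[1]/q[2]]
E
python3 - <<'E'
from h import *
print(monitor.get_obs(),ctrl.tcp_to_grasp)
for n in("top","side"):
    c=cam(n,n+"0.png"); print(n,c["origin"],c["orientation"],c["vfov"],c["cx"],c["cy"])
    for t in("chest","plate","button_top","handle_top","lid_edge","bowl","spray_can","socket_a","ratchet","socket_rail","case"):
        for d in spotter.tip_of(n,t)[:2]: print(t,round(d["confidence"],2),world(c,d["at"]).round(4))
E
```

```text
{'time_s': 0.0, 'q': array([-1.41031630e+00,  1.81545927e-01,  1.60798092e+00, -1.12704560e-05,
        1.35379391e+00, -2.06264613e-01]), 'dq': array([-0.00033319, -0.00016142, -0.00186858, -0.00036711, -0.00019556,
       -0.00106454]), 'joint_efforts': array([-9.51723741e-04, -4.44870186e+01, -3.51336551e+01, -3.81263417e-04,
        9.23115673e-03,  1.00215533e-05]), 'eef_pos': array([ 0.20612674, -0.5362072 ,  0.23039449]), 'eef_rot': array([-8.63948205e-04,  9.83233765e-01,  1.82347516e-01,  1.42777514e-05]), 'wrist_force': array([ 0.05019387, -0.14860481,  0.32359959]), 'torque': array([0.03253115, 0.02527625, 0.00299586]), 'opening': 0.9997341583750516} 0.0187
top [0.42677188 0.01379153 1.07765339] [-0.03749121  0.70839685 -0.70283642  0.05281364] 56.454387886516464 317.4089441340448 239.02254277955862
plate 0.96 [ 0.5103 -0.082   0.1695]
button_top 0.6 [ 0.5067 -0.0186  0.1761]
handle_top 0.75 [ 0.5046 -0.0788  0.1702]
lid_edge 0.59 [ 0.4389 -0.0789  0.1652]
bowl 0.87 [ 0.6651 -0.181   0.1683]
spray_can 0.68 [ 0.5222 -0.4759  0.0014]
socket_a 0.72 [ 0.4035 -0.1952 -0.    ]
s
[... 219 characters left out ...]
.21661377 -1.1913251   0.82106707] [-0.49642145  0.85614935 -0.11717492  0.08272893] 42.40324602762308 321.5936151000592 248.58198879815393
chest 0.29 [ 0.4435 -0.0764  0.1612]
button_top 0.62 [ 0.5106 -0.0198  0.1758]
handle_top 0.64 [ 0.5092 -0.0807  0.1713]
handle_top 0.3 [ 0.6676 -0.1786  0.1686]
lid_edge 0.85 [ 0.4423 -0.0747  0.1607]
bowl 0.9 [ 0.6649 -0.1786  0.1653]
spray_can 0.7 [ 0.5241 -0.474   0.0022]
spray_can 0.17 [ 0.5735 -0.4142  0.0017]
socket_a 0.75 [ 0.3999 -0.193   0.0014]
socket_a 0.61 [ 0.4184 -0.3377 -0.0015]
ratchet 0.62 [ 0.3464  0.3353 -0.0044]
ratchet 0.28 [ 0.5066 -0.0179  0.1764]
socket_rail 0.82 [ 5.722e-01 -4.160e-01 -1.000e-04]
case 0.92 [0.4825 0.2853 0.0011]
```

View pics/top0.png

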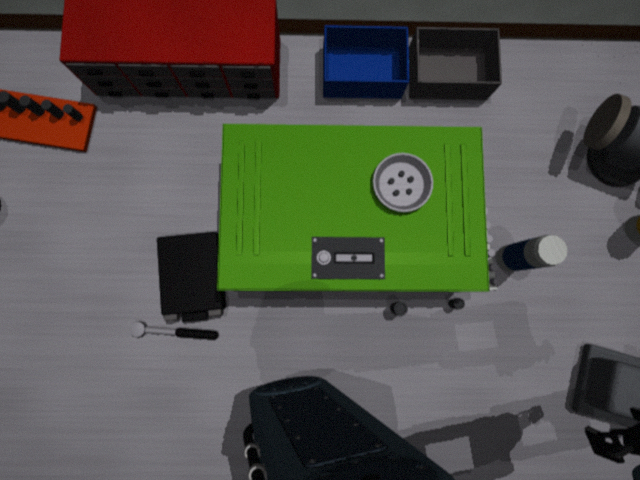

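```bash
python3 - <<'E'
from h import *
c=cam("top")
im=c["img"]
u,v=map(int,proj(c,[.508,-.05,.17])); print(u,v)
cr=cv2.resize(im[v-60:v+60,u-80:u+80],None,fx=5,fy=5,interpolation=cv2.INTER_CUBIC)
cv2.imwrite("pics/crop1.png",cr[:,:,::-1]); print(u-80,v-60)
E
```

```text
339 256
259 196
```

View pics/crop1.png

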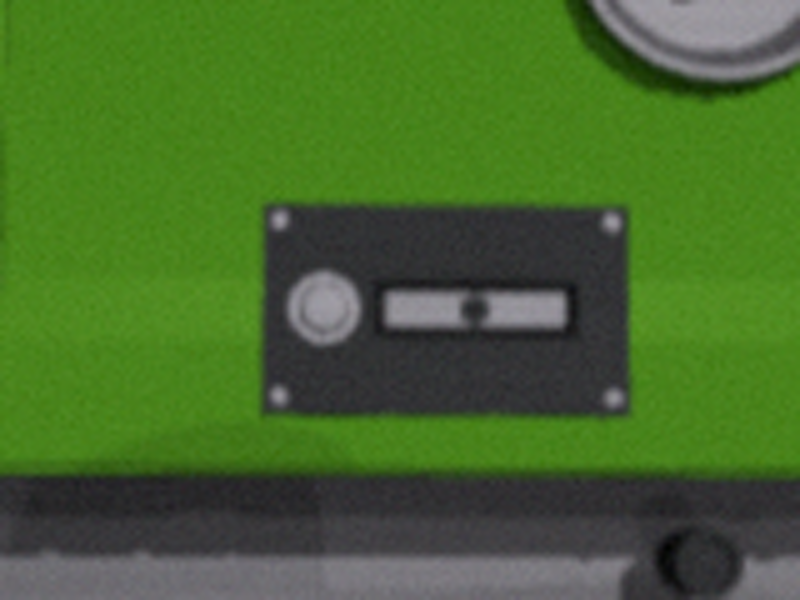

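The crop shows the plate. The button is at crop (325,307), which is full-image (324,257.4). The bar's centre is at (476,310), full-image (354.2,258), with its ends at crop x 383 and 570. The lid is clear except for the bowl, and the small sockets stand in front at about (398,309) and (456,303).

```bash
python3 - <<'E'
from h import *
c=cam("top")
g=lambda x,y,z: pix(c,259+(x+.5)/5-.5,196+(y+.5)/5-.5,z)
b=g(325,307,.176);h=g(476,310,.169)
print(b,h,np.linalg.norm((b-h)[:2]))
for p,q in(((279,220),(612,222)),((279,396),(614,398)),((383,309),(570,310))):
    d=g(*p,.169)-g(*q,.169); print(np.degrees(np.arctan2(-d[0],d[1])),np.linalg.norm(d))
print(np.degrees(rot(monitor.get_obs()["eef_rot"]).as_matrix()))
E
```

```text
[ 0.50616227 -0.01818395  0.176     ] [ 0.5060683  -0.08014999  0.169     ] 0.06196611526874962
0.18471713450658742 0.13691210585315047
0.08983470550154468 0.13635545773874264
0.1735936216305409 0.07654136686243947
[[ 5.34846149e+01  2.05475622e+01 -2.07913714e-03]
 [ 2.05475623e+01 -5.34846149e+01 -4.57981152e-05]
 [-1.95726264e-03 -7.02873852e-04 -5.72957795e+01]]
```

The two measurements agree: button at (0.507,-0.018), handle at (0.507,-0.080), yaw about 0. I'll approach the button with the fingers shut.

```bash
python3 -m pendant '[[[30,50,4,8.6,0],[30,50,4,8.6,0],[30,50,4,8.6,0],[30,50,2,8.6,0],[30,50,0,8.6,0],[30,50,0,8.6,0],[30,50,0,8.6,0],[30,50,0,8.6,0]]]'
```

```text
time_s: 2.3
eef_pos: [0.4471, -0.1351, 0.2457]
eef_rot: [0.001, 0.707, 0.708, 0.0]
wrist_force: [0.6, -1.1, 0.1]
opening: 0.0
```

```bash
python3 -m pendant '[[[30,50,0,0,0],[20,40,0,0,0],[10,27,-10,0,0],[0,0,-20,0,0],[0,0,-20,0,0],[0,0,-8,0,0],[0,0,0,0,0],[0,0,0,0,0]]]'
python3 - <<'E'
from h import *
o=monitor.get_obs(); print(o["eef_pos"],o["wrist_force"])
c=cam("side","s1.png")
for t in("button_top","handle_top"):
    for d in spotter.tip_of("side",t)[:2]: print(t,round(d["confidence"],2),world(c,d["at"]).round(4))
u,v=map(int,proj(c,[.508,-.03,.18])); cr=cv2.resize(c["img"][v-60:v+60,u-80:u+80],None,fx=5,fy=5,interpolation=cv2.INTER_CUBIC)
cv2.imwrite("pics/s1c.png",cr[:,:,::-1])
E
```

```text
time_s: 3.3
eef_pos: [0.5068, -0.02, 0.1882]
eef_rot: [0.001, 0.708, 0.706, 0.0]
wrist_force: [0.0, 0.5, 0.2]
opening: 0.0
[ 0.50680499 -0.02004194  0.18821231] [0.02914188 0.5237769  0.15328605]
handle_top 0.59 [ 0.5059 -0.0832  0.1689]
```

View pics/s1c.png

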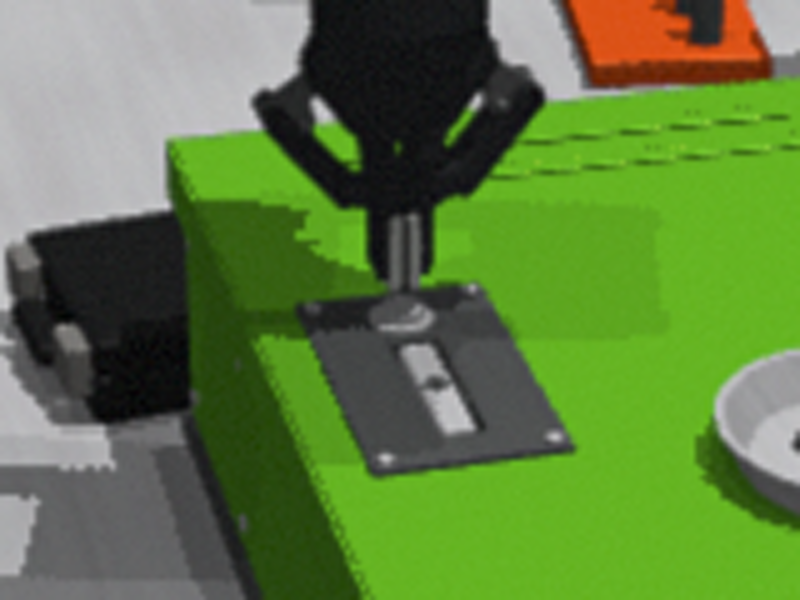

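The fingers (crop ~(403,290)) hang right above the button (~(403,315)), and the handle is still flush. Next I'll press in small steps.

```bash
python3 -m pendant '[[[0,2,-4,0,0],[0,0,-4,0,0],[0,0,-4,0,0],[0,0,-2,0,0],[0,0,0,0,0]]]'
```

```text
time_s: 4.08
eef_pos: [0.5061, -0.0177, 0.1735]
eef_rot: [-0.0, 0.708, 0.706, -0.0]
wrist_force: [-2.5, 1.9, 4.6]
opening: 0.002
```

```bash
python3 -m pendant '[[[0,0,-1,0,0],[0,0,-1,0,0],[0,0,0,0,0]]]'; python3 -m pendant '[[[0,0,-0.7,0,0],[0,0,0,0,0]]]'
```

```text
time_s: 4.45
eef_pos: [0.5062, -0.0177, 0.1717]
eef_rot: [-0.0, 0.708, 0.706, -0.0]
wrist_force: [-2.5, 1.2, 6.8]
opening: 0.003
time_s: 4.7
eef_pos: [0.5062, -0.0177, 0.1711]
eef_rot: [-0.0, 0.708, 0.706, -0.0]
wrist_force: [-3.8, 0.0, 7.4]
opening: 0.0
```

```bash
python3 -m pendant '[[[0,0,-0.8,0,0],[0,0,0,0,0]]]'
python3 - <<'E'
from h import *
c=cam("side")
for d in spotter.tip_of("side","handle_top")[:2]: print(round(d["confidence"],2),world(c,d["at"]).round(4))
u,v=map(int,proj(c,[.508,-.06,.18])); cr=cv2.resize(c["img"][v-48:v+48,u-64:u+64],None,fx=5,fy=5,interpolation=cv2.INTER_CUBIC)
cv2.imwrite("pics/s2c.png",cr[:,:,::-1])
E
```

```text
time_s: 4.95
eef_pos: [0.5062, -0.0177, 0.1704]
eef_rot: [-0.0, 0.708, 0.706, -0.0]
wrist_force: [-3.5, 2.2, 8.3]
opening: 0.003
0.74 [ 0.5042 -0.0822  0.1927]
```

View pics/s2c.png

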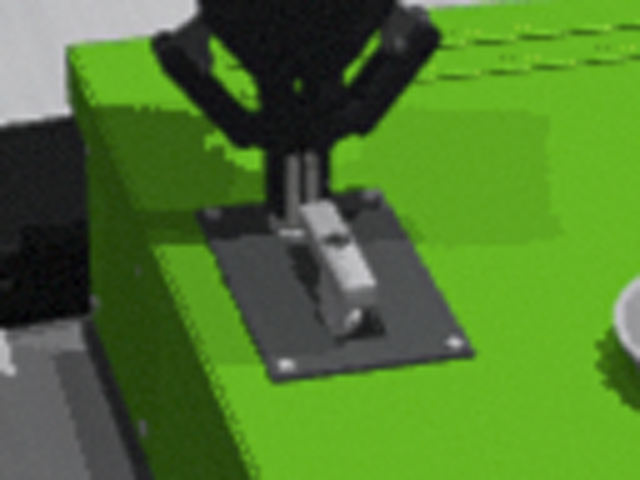

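The handle has popped: the bar stands clear of the plate at crop ~(340,245) and its top is at z≈0.193. Next I'll lift, open the jaws and move over the handle.

```bash
python3 -m pendant '[[[0,0,15,0,0],[0,0,35,0,0],[0,-20,5,0,45],[0,-25,0,0,45],[0,-17,-2,0,45],[0,0,0,0,45]]]'; python3 -m pendant '[[[0,0,-20,0,45],[0,0,-15,0,45],[0,0,-7,0,45],[0,0,0,0,45]]]'
```

```text
time_s: 5.8
eef_pos: [0.506, -0.0806, 0.2225]
eef_rot: [-0.0, 0.709, 0.705, -0.0]
wrist_force: [0.4, 0.6, -0.9]
opening: 0.526
time_s: 6.3
eef_pos: [0.5059, -0.0793, 0.1802]
eef_rot: [-0.001, 0.708, 0.706, -0.0]
wrist_force: [-0.7, 0.4, 0.1]
opening: 0.527
```

```bash
python3 - <<'E'
from h import *
c=cam("side")
for d in spotter.tip_of("side","handle_top")[:2]: print(round(d["confidence"],2),world(c,d["at"]).round(4))
u,v=map(int,proj(c,[.508,-.08,.19])); cr=cv2.resize(c["img"][v-48:v+48,u-64:u+64],None,fx=5,fy=5,interpolation=cv2.INTER_CUBIC)
cv2.imwrite("pics/s3c.png",cr[:,:,::-1])
E
```

```text
0.77 [ 0.503  -0.0824  0.1926]
0.58 [ 0.573  -0.4171  0.0019]
```

View pics/s3c.png

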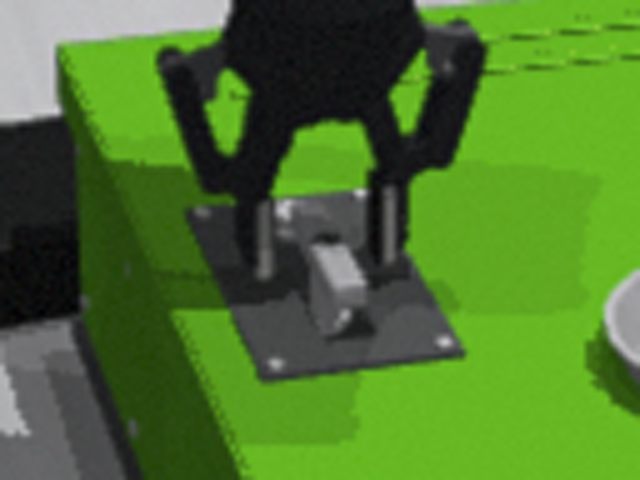

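The fingers straddle the bar, with pads at crop ~(265,240) and (390,225) and the stem axis at ~(325,240). Next I'll close.

```bash
python3 -m pendant '[[[0,0,0,0,20],[0,0,0,0,8],[0,0,0,0,8],[0,0,0,0,8],[0,0,0,0,8],[0,0,0,0,8]]]'; python3 -m pendant '[[[0,0,-1,0,8],[0,0,0,0,8]]]'
```

```text
time_s: 7.15
eef_pos: [0.5081, -0.0799, 0.1819]
eef_rot: [0.002, 0.708, 0.706, 0.001]
wrist_force: [5.5, 0.4, 0.1]
opening: 0.164
time_s: 7.4
eef_pos: [0.508, -0.0799, 0.1811]
eef_rot: [0.002, 0.708, 0.706, 0.001]
wrist_force: [5.6, 1.8, 2.9]
opening: 0.168
```

```bash
python3 -m pendant '[[[2,0,-0.5,0,8],[0,0,0,0,8]]]'; python3 -m pendant '[[[0,0,-1,0,8],[0,0,0,0,8]]]';python3 -m pendant '[[[0,0,-1,0,8],[0,0,0,0,8]]]'
```

```text
time_s: 7.65
eef_pos: [0.5081, -0.0799, 0.1794]
eef_rot: [-0.0, 0.708, 0.706, -0.0]
wrist_force: [0.3, 0.4, 2.6]
opening: 0.167
time_s: 7.9
eef_pos: [0.5081, -0.0799, 0.1782]
eef_rot: [-0.0, 0.708, 0.706, -0.0]
wrist_force: [0.6, -1.0, 3.3]
opening: 0.168
time_s: 8.15
eef_pos: [0.5082, -0.0799, 0.1772]
eef_rot: [-0.0, 0.708, 0.706, -0.0]
wrist_force: [0.3, -1.0, 3.9]
opening: 0.164
```

Lateral force is relieved. It is still in the free play (spring force only).

```bash
python3 -m pendant '[[[0,0,-1,0,8],[0,0,0,0,8]]]'; python3 -m pendant '[[[0,0,-1,0,8],[0,0,0,0,8]]]'
```

```text
time_s: 8.4
eef_pos: [0.5082, -0.0799, 0.1763]
eef_rot: [0.0, 0.708, 0.706, -0.0]
wrist_force: [-0.9, -1.2, 4.3]
opening: 0.168
time_s: 8.65
eef_pos: [0.5082, -0.0799, 0.1757]
eef_rot: [0.0, 0.708, 0.706, -0.0]
wrist_force: [-2.4, -1.3, 6.7]
opening: 0.163
```

```bash
python3 -m pendant '[[[0,0,-1,0,8],[0,0,0,0,8]]]'
```

```text
time_s: 8.9
eef_pos: [0.5082, -0.0799, 0.1752]
eef_rot: [0.0, 0.708, 0.706, -0.0]
wrist_force: [-4.2, -0.3, 9.9]
opening: 0.166
```

```bash
python3 -m pendant '[[[0,0,-0.7,0,8],[0,0,0,0,8]]]'
```

```text
time_s: 9.15
eef_pos: [0.5082, -0.0799, 0.1749]
eef_rot: [0.0, 0.708, 0.706, -0.0]
wrist_force: [-5.8, -0.9, 13.0]
opening: 0.165
```

```bash
python3 -m pendant '[[[-2,0,-0.7,0,8],[0,0,0,0,8]]]'
```

```text
time_s: 9.4
eef_pos: [0.508, -0.0799, 0.1749]
eef_rot: [0.002, 0.708, 0.706, 0.001]
wrist_force: [-0.1, 1.4, 12.2]
opening: 0.166
```

```bash
python3 -m pendant '[[[0,0,-1.2,0,8],[0,0,0,0,8]]]'
```

```text
time_s: 9.65
eef_pos: [0.508, -0.08, 0.1742]
eef_rot: [0.002, 0.708, 0.706, 0.001]
wrist_force: [-2.1, 1.9, 16.2]
opening: 0.163
```

Now a gentle test turn of a few degrees, watching the torque.

```bash
python3 -m pendant '[[[0,0,0,3,8],[0,0,0,2,8],[0,0,0,0,8]]]'; python3 - <<'E'
from h import *
o=monitor.get_obs();print(o["torque"],o["wrist_force"],rot(o["eef_rot"]).as_matrix()[:2,1])
E
```

```text
time_s: 10.02
eef_pos: [0.508, -0.08, 0.1742]
eef_rot: [0.002, 0.677, 0.736, 0.001]
wrist_force: [-2.0, 1.2, 15.5]
opening: 0.166
[ 0.29252817  0.28448289 -0.10067698] [-2.02690822  1.2359394  15.54036033] [0.99645294 0.08403161]
```

```bash
python3 -m pendant '[[[0,0,0,4,8],[0,0,0,4,8],[0,0,0,0,8]]]'; python3 - <<'E'
from h import *
o=monitor.get_obs();print(o["torque"],o["wrist_force"],rot(o["eef_rot"]).as_matrix()[:2,1])
E
```

```text
time_s: 10.4
eef_pos: [0.508, -0.08, 0.1742]
eef_rot: [0.002, 0.624, 0.782, 0.001]
wrist_force: [-0.1, 1.7, 15.3]
opening: 0.165
[ 0.21013138  0.24779048 -0.00319095] [-0.06216187  1.6787729  15.33627742] [0.97494133 0.22242032]
```

```bash
python3 -m pendant '[[[0,0,-0.2,7,8],[0,0,0,7,8],[0,0,0,7,8],[0,0,0,0,8]]]'; python3 - <<'E'
from h import *
o=monitor.get_obs();print(o["torque"])
E
```

```text
time_s: 10.9
eef_pos: [0.5081, -0.08, 0.1741]
eef_rot: [0.002, 0.47, 0.883, 0.001]
wrist_force: [-1.0, 1.6, 16.7]
opening: 0.167
[0.18757868 0.27276609 0.13594365]
```

```bash
python3 -m pendant '[[[0,0,0,7,8],[0,0,0,7,8],[0,0,0,7,8],[0,0,0,0,8]]]'; python3 - <<'E'
from h import *
o=monitor.get_obs();print(o["torque"])
E
```

```text
time_s: 11.4
eef_pos: [0.5082, -0.0799, 0.1741]
eef_rot: [0.003, 0.302, 0.953, 0.0]
wrist_force: [-1.5, 1.6, 15.9]
opening: 0.166
[0.24112656 0.27570289 0.06997222]
```

```bash
python3 -m pendant '[[[0,0,0,7,8],[0,0,0,7,8],[0,0,0,6,8],[0,0,0,3,8],[0,0,0,0,8],[0,0,0,0,8]]]'; python3 - <<'E'
from h import *
o=monitor.get_obs();print(o["torque"])
c=cam("side")
u,v=map(int,proj(c,[.508,-.08,.19])); cr=cv2.resize(c["img"][v-48:v+48,u-64:u+64],None,fx=5,fy=5,interpolation=cv2.INTER_CUBIC)
cv2.imwrite("pics/s4c.png",cr[:,:,::-1])
E
```

```text
time_s: 12.15
eef_pos: [0.5084, -0.0798, 0.1741]
eef_rot: [0.003, 0.106, 0.994, -0.0]
wrist_force: [-0.6, 1.8, 15.5]
opening: 0.165
[0.32964675 0.08473715 0.07900235]
```

View pics/s4c.png

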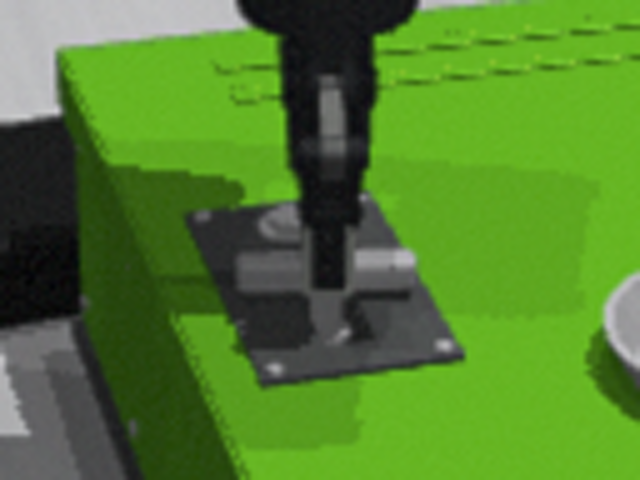

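The bar has followed the jaws and now lies along x (crop (237–413, 270)). Next I'll release the pressure and feel whether the latch is free.

```bash
python3 -m pendant '[[[0,0,2,0,8],[0,0,2,0,8],[0,0,2,0,8],[0,0,2,0,8],[0,0,2,0,8],[0,0,0,0,8]]]'
```

```text
time_s: 12.95
eef_pos: [0.5085, -0.0798, 0.1823]
eef_rot: [0.003, 0.106, 0.994, 0.0]
wrist_force: [8.1, -0.3, 1.4]
opening: 0.167
```

```bash
python3 -m pendant '[[[0,0,1.5,0,8],[0,0,1.5,0,8],[0.5,0,1.5,0,8],[0,0,0,0,8]]]'
```

```text
time_s: 13.45
eef_pos: [0.509, -0.0798, 0.1863]
eef_rot: [0.003, 0.106, 0.994, 0.0]
wrist_force: [9.8, 0.5, -1.8]
opening: 0.171
```

Only −1.8 N of pull, so the latch is free. I'll follow the arc now and take out the sideways strain.

```bash
python3 -m pendant '[[[3,0,6,0,8],[2,0,8,0,8],[2,0,8,0,8],[3,0,12,0,8],[4,0,13,0,8],[0,0,0,0,8]]]'
```

```text
time_s: 14.2
eef_pos: [0.5224, -0.0799, 0.2339]
eef_rot: [0.002, 0.106, 0.994, 0.0]
wrist_force: [8.3, -1.1, -2.2]
opening: 0.169
```

```bash
python3 -m pendant '[[[6,0,13,0,8],[5,0,13,0,8],[6,0,12,0,8],[6,0,12,0,8],[0,0,0,0,8]]]'
```

```text
time_s: 14.82
eef_pos: [0.5457, -0.08, 0.283]
eef_rot: [0.002, 0.106, 0.994, 0.0]
wrist_force: [10.5, -1.3, -5.9]
opening: 0.163
```

```bash
python3 -m pendant '[[[7,0,12,0,8],[7,0,12,0,8],[7,0,12,0,8],[0,0,0,0,8],[0,0,0,0,8]]]'
python3 - <<'E'
from h import *
c=cam("side")
for t in("handle_top","lid_edge","plate"):
  for d in spotter.tip_of("side",t)[:1]: print(t,round(d["confidence"],2),world(c,d["at"]).round(4))
cr=c["img"]
cv2.imwrite("pics/s5.png",cr[:,:,::-1])
E
```

```text
time_s: 15.45
eef_pos: [0.567, -0.0798, 0.3167]
eef_rot: [0.002, 0.106, 0.994, 0.0]
wrist_force: [17.9, -1.9, -13.6]
opening: 0.163
handle_top 0.81 [ 0.5681 -0.0824  0.3247]
lid_edge 0.92 [ 0.4985 -0.0752  0.3292]
plate 0.7 [ 0.5606 -0.0786  0.2972]
```

View pics/s5.png

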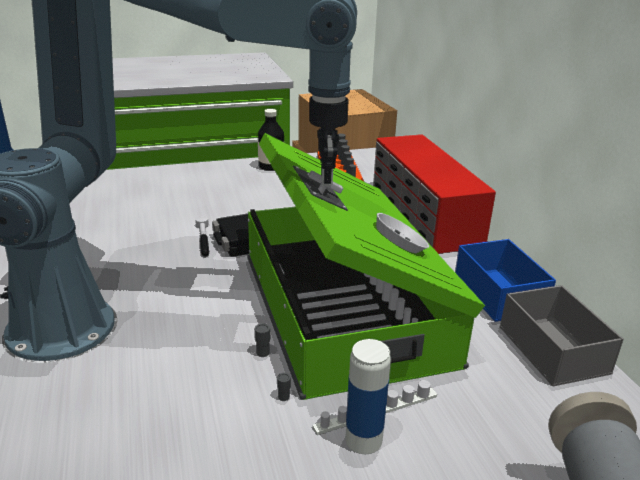

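The lid stands raised. Its edge is at z≈0.329, so θ≈0.5 rad. I'll relieve the strain, then let go.

```bash
python3 -m pendant '[[[3,0,-1,0,8],[3,0,-1,0,8],[0,0,0,0,8]]]'
```

```text
time_s: 16.02
eef_pos: [0.5677, -0.0798, 0.3163]
eef_rot: [-0.004, 0.106, 0.994, -0.0]
wrist_force: [-11.8, -1.2, 2.6]
opening: 0.168
```

```bash
python3 -m pendant '[[[-2.5,0,1,0,8],[0,0,0,0,8]]]'; python3 -m pendant '[[[0,0,0,0,25],[0,0,0,0,40],[0,0,0,0,40],[0,0,0,0,40]]]'
```

```text
time_s: 16.27
eef_pos: [0.5676, -0.0798, 0.3168]
eef_rot: [-0.001, 0.106, 0.994, 0.0]
wrist_force: [1.2, -1.6, -7.2]
opening: 0.171
time_s: 16.77
eef_pos: [0.5684, -0.0797, 0.3184]
eef_rot: [0.0, 0.106, 0.994, 0.0]
wrist_force: [-0.3, 0.4, 0.3]
opening: 0.468
```

```bash
python3 -m pendant '[[[0,0,10,0,40],[0,0,20,0,40],[-5,0,40,0,40],[-20,0,40,0,40],[-30,0,30,0,40],[0,0,0,0,40]]]'
python3 - <<'E'
from h import *
for n in("side","top"):
  c=cam(n)
  for t in("handle_top","lid_edge","plate","button_top"):
    for d in spotter.tip_of(n,t)[:1]: print(n,t,round(d["confidence"],2),world(c,d["at"]).round(4))
  if n=="side": cv2.imwrite("pics/s6.png",c["img"][:,:,::-1])
E
```

```text
time_s: 17.52
eef_pos: [0.5131, -0.0799, 0.4626]
eef_rot: [0.004, 0.106, 0.994, -0.001]
wrist_force: [0.5, 0.0, 0.9]
opening: 0.47
side handle_top 0.58 [ 0.5675 -0.0793  0.3244]
side lid_edge 0.76 [ 0.4981 -0.0796  0.3291]
side plate 0.63 [ 0.5595 -0.0802  0.2977]
top lid_edge 0.58 [ 0.4943 -0.0791  0.3362]
top button_top 0.51 [ 0.5583 -0.0153  0.3085]
```

View pics/s6.png

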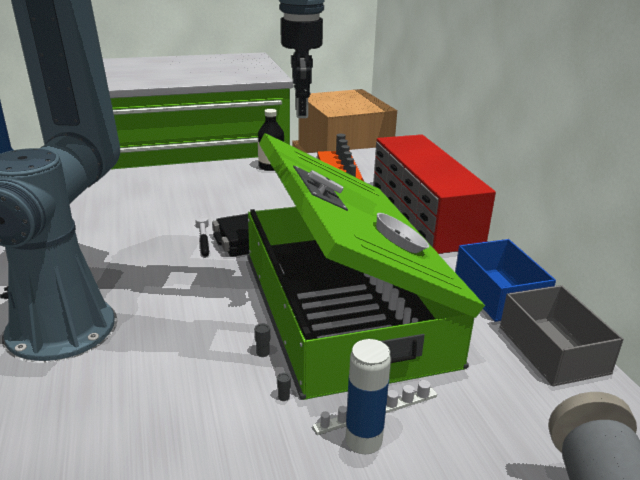

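The lid stands by itself (edge at image ~(265,137), unchanged), with the gripper clear of it at (303,110). I'll hand in.

```bash
python3 -c "
from bench import order; print(order.hand_in())"
```

```text
the job is handed in; nothing more can be done
None
```

The chest is open and the job is handed in. The lid stands by itself at about 0.50 rad (about 29°), and the run took 17.5 s of the 62 s allowed.

- **Button:** I pushed it in steps up to 8.3 N. The picture then showed the handle popped out, with its top at z ≈ 0.193 m.
- **Handle:** After about 4–5 mm of free play I bore down with 15–17 N and turned it 78° anticlockwise. The torque stayed at 0.14 N m or less, so the seal and keeper were well within their limits. I stopped about 2° short of the 80° stop. The latch was free there, with under 2 N of pull at the start of the lift.
- **Lid:** I raised it along its arc, took out the sideways strain, let go and backed off.

**Last checks:** The lid edge was at z ≈ 0.329 m both before and after I let go, so the lid was holding by itself. The handle was still out and the robot touched nothing. In the last picture the sockets, rail, can and case looked undisturbed, but I did not measure them again.

**Disagreements and odd readings:**
- The top camera put the lid edge about 7 mm higher than the side camera. Either value leaves a margin over 23.5°.
- Near the end of the lift the wrist force rose to about 18 N sideways and 14 N vertically, because the path did not quite match the lid's arc. I relieved most of this before letting go.

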